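Seat a forming stake in the bench holder and prove its detent by a measured pull

ROBOT

A 6-joint arm with a two-finger parallel gripper is mounted at the origin on the work surface. World frame = base frame: x ahead of the robot, y to its left, z up, the work surface at z = 0. Lengths are in m, angles in degrees, forces in N, time in s.
With the tool pointing down it reaches from about 0.375 to 0.9 m from the base axis. Payload 3.1 kg.
Tool frame: the origin (TCP) lies on the centre line of the jaws, within the pads' length; the fingertips stand 25 mm ahead of it and the grasp point (between the pads) lies 6 mm ahead of it; y points along the fingers, x is the direction in which the jaws open and shut, and the axes are right-handed (so a half turn about y gives the same grasp; the last joint's range is limited). The gripper opens to 87 mm and grips with 3 to 60 N. Pads are 19 mm wide; open, the fingers measure 117 mm over their backs; the gripper's body (75 mm by 190 mm) begins 51 mm behind the grasp point.
Start: joints at [62.939, 30.224, 82.088, -0, 67.689, -10.227], TCP at [0.181, 0.598, 0.248] pointing down, gripper open.
Joint ranges: [-176.69, 176.69], [-43.24, 126.21], [12.49, 139.97], [-82, 262], [0, 151.66], [-163.58, 163.58]. Speed limits (degrees/s): [159.86, 159.86, 180, 180, 180, 180].

INTERFACE

Orientations are given as a 3x3 rotation matrix whose columns are the frame's x, y, z axes.
In Python, from rig import * gives the robot as it stands.
- The arm moves only by the tool play_rows, never from a script. Its argument "commands" is a list of rows, each a list of 2 entries, a list of its own where there are three numbers: the shift along the world's x, y, z in m, then the turn, a rotation vector about the world's x, y, z in rad. A call has 1 to 10 rows; each row is the pose to reach, as a shift and turn from the pose commanded when the call began; what a row does not reach only later rows make up. A row lasts 1/8 s, in which the tool goes at most 62.5 mm and 10.7 degrees, less where a joint would pass 70% of its speed; a pose out of reach is approached as far as the arm can. A call with a gripper value outside its range is refused whole. "gripper" is the finger opening in m, from 0 to 0.087, set as the call begins (left out, the last holds). The fingers move at their own pace and stop on an object; the grip force is fixed at half the most. Time passes only in rows, so rows that repeat a pose let the fingers close. It gives the time, the measured TCP pose, the force and the opening at its end, in the units of the state.
- read_state(): the state, without advancing time (a new reading comes with each control period).
- capture(name): name is "scene" or "top" or "wrist"; returns a dict with "frame" (480x640x3 uint8, red, green, blue), "depth" (480x640 float32, m along the optical axis (not along the pixel's ray), 0 where there is no reading), "mtx" (3x3 intrinsics, pixels), "cam_to_world" (4x4, takes a point from camera to world coordinates); the wrist camera has in their place "hand_eye" (4x4, takes a point from camera to tool coordinates, whose origin is the TCP and whose axes are the tool frame's). Camera axes: x right, y down, z forward; pixel columns grow to the right and rows downward; lengths in m; the calibration is good to about 2 mm. The wrist camera is an equidistant fisheye: a pixel r from the principal point sees the ray r / f radians off the axis. A picture is of the moment at which its call begins: read the wrist's pose just before it.
- hand_in(): hands the job in, once; it reports no verdict.
The state is a dict: "time_s": time; "joint_positions": joint angles; "qvel": joint speeds; "tau": joint torques, N m; "position": TCP position; "tcp_rot": TCP orientation; "force": force on the tool from outside, world axes, zero at the start; "moment": the same for the moment, N m; "opening": opening from 0.0 (shut) to 1.0 (fully open).
Only numpy, scipy, OpenCV 4.12 (cv2) and the standard library are available. Lean on these libraries where they do the work, as an engineer would, in place of code of your own. Each camera call takes 0.05 s, during which the arm holds its last target. There are 200 camera calls.

TASK

Take the polished domed steel stake from the wooden rack, set its shank in the bore of the green bench holder and press it straight down, without slamming, until it clicks and its collar is fully home on the holder. Then prove that the detent has caught before anyone hammers on it: keep hold of the stake and pull straight up with slowly rising force until it carries about 15 N beyond the stake's own weight (20 N is too much), keep that pull on for a second, ease it back home and let go. Leave the other stakes, the hammer and the dish of pearls as they are.

Things in the scene. Friction and masses are not known exactly. Their poses are not given: they have to be found in the camera images.
- dome_stake: Stake to seat: polished bright steel, round, mushroom-domed, 0.31 kg within a fifth. Origin: centre of the collar's underside; z up out of the dome. Heights above it in mm: collar 36 dia. 0-6, waist 22 dia. 11-19, head 36 dia. 24-34, dome up to 45. Starts upright in one of the three rack holes, its collar on the rack's top, 62 above the bench.
- stake_grip (a point): On the dome stake's axis, 26 mm above its origin: with the finger pads centred here they pinch collar and head together (36 mm across) and the fingertips stay clear of the face below.
- stake_foot (a point): Lower end of the dome stake's shank, 56 mm below its origin. The shank is 22 dia.; its lowest 22 mm taper to 11 dia. at the foot as a lead-in. A groove with sloped flanks runs round it (centre 20 mm below the collar, 11 dia. at its bottom).
- holder: Green steel stake holder bolted to the bench (fixed): dark foot plate 130 by 130 by 12 mm, on it a block 66 by 66 by 60; origin at the underside's centre, z up, top 72 above the bench. An upright through bore 24 dia. opens in the middle of the top. Four brass spring plungers enter from its sides, 51 above the bench and 51 out from the axis.
- holder_seat (a point): Centre of the bore's mouth in the holder's top face. The stake is home when its origin (collar underside) is here. Pushing the shank past the sprung plunger noses takes 8 to 13 N in all, the stake's weight included; about 6 mm above home they start to snap into the groove and draw the collar down on to the top with up to 14 N.
- detent: The four sprung plungers in the holder; origin on the bore's axis, 20.6 mm below the mouth. Pulling the seated stake up: it hardly moves until about 6 N beyond its weight, then yields about 1 mm for each 10 to 13 N and jumps out at 22 to 25 N. Eased, it draws itself home. The noses bear on the sloped flank with 1.1 to 1.25 times the pull.
- rack: Fixed block of pale wood 74 (x) by 222 (y) by 62 high, origin at its underside's centre, with three upright holes 25 dia. in a row along its y axis, 74 apart, the middle one at its centre. Each holds one stake.
- flat_stake: Bystander: dark steel stake with a flat 44 dia. face, standing in the rack; origin at the centre of its collar's underside, top 38 above it.
- ball_stake: Bystander: white nylon stake with a 32 dia. ball head, standing in the rack; origin at the centre of its collar's underside, top 46 above it.
- hammer: Bystander: small hammer lying on the bench beyond the holder, 240 long; origin under its middle, handle to its -x.
- pearl_dish: Bystander: white ceramic dish with pearls, 100 dia., 20 high, on the bench near the robot; origin at its underside's centre.
There are look-alikes about, which are no part of the job. Of the things that look like the holder, the largest one is meant.

How it is judged:
By the outcome, as a careful person would: the job done as asked, in the order asked, and still so for the second after the job is handed in, with the robot touching nothing.
It also fails if it takes over 70 s, if anything falls off the work surface, if the arm or the gripper's body presses on something with over 40 N, if the wrist force passes 120 N, or if a joint passes its speed limit or range.

## Working session

There is one attempt and no reset: what is moved stays moved. The work goes in short steps, Python scripts to look and compute and a tool call to move; the robot and the scene stay as the last step left them, time stands still between calls to the robot, and variables do not carry over. Pictures are saved under pics/ and viewed, about 8 in all and at most 12, crops included, and the job is handed in when it is done.

Besides the shell and the picture viewer there is one more tool, called as name([rows], argument=value, ...), one row to a line, values as JSON. play_rows: Moves the arm, as the interface text tells. Its arguments: {"type":"object","properties":{"commands":{"type":"array"},"gripper":{"type":"number"}},"required":["commands"]}

```bash
mkdir -p pics
python3 - <<'E'
from rig import *
import cv2,numpy as np
s=read_state();print({k:np.round(v,4).tolist() for k,v in s.items()})
for n in("scene","top"):
    c=capture(n);np.savez(f"{n}0.npz",**{k:v for k,v in c.items()})
    cv2.imwrite(f"pics/{n}0.png",c["frame"][...,::-1]);print(c["mtx"],c["cam_to_world"])
E
```

```text
{'time_s': 0.0, 'joint_positions': [62.937, 30.2803, 82.1571, -0.0006, 67.6885, -10.2272], 'qvel': [0.0562, 0.1085, -0.0409, -0.0933, 0.0379, -0.0278], 'tau': [0.0006, -44.0046, -17.6592, 0.0632, 0.0583, -0.0002], 'position': [0.1807, 0.5976, 0.2466], 'tcp_rot': [[0.2896, -0.001, -0.9571], [0.9571, -0.002, 0.2896], [-0.0022, -1.0, 0.0004]], 'force': [0.3845, 0.4594, 0.2989], 'moment': [-0.0173, -0.0173, 0.019], 'opening': 1.0008}
[[520.95774822   0.         323.02788246]
 [  0.         520.95774822 243.61585655]
 [  0.           0.           1.        ]] [[ 0.32879175  0.6645198  -0.67105098  1.2087036 ]
 [ 0.94438196 -0.22666633  0.23825424 -0.27383403]
 [ 0.00621999 -0.71206447 -0.70208653  0.75540088]
 [ 0.          0.          0.          1.        ]]
[[497.76248959   0.         323.26830106]
 [  0.         497.76248959 238.18904419]
 [  0.           0.           1.        ]] [[-0.01782706 -0.99215806  0.12371166  0.44397836]
 [-0.99971314  0.01570844 -0.01807984 -0.01429355]
 [ 0.01599474 -0.12399848 -0.99215349  1.01291721]
 [ 0.          0.          0.          1.        ]]
```

View pics/top0.png

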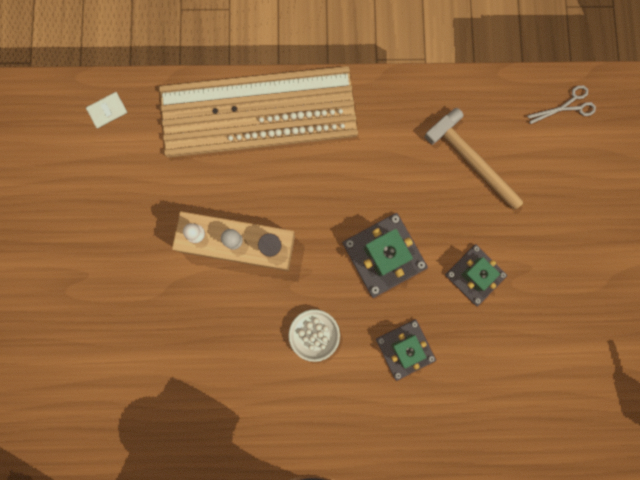

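View pics/scene0.png

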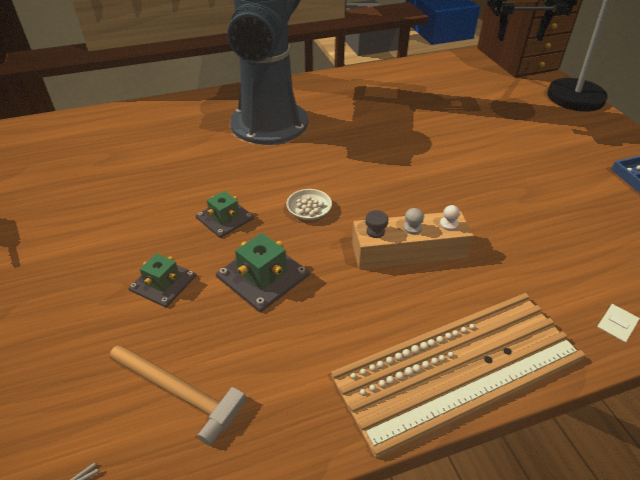

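The top view shows the rack with the white ball stake at (194,233), the bright dome stake in the middle at (232,239) and the dark flat stake at (270,244). The largest green holder is at (390,252), the dish at (314,335), and two smaller look-alike holders are nearby.

```bash
cat > h.py <<'E'
import numpy as np,cv2
def cloud(c):
    d=c["depth"];v,u=np.mgrid[:480,:640];K=c["mtx"]
    p=np.stack([(u-K[0,2])/K[0,0]*d,(v-K[1,2])/K[1,1]*d,d],-1)
    return p@c["cam_to_world"][:3,:3].T+c["cam_to_world"][:3,3]
def ray(c,u,v,z):
    T=c["cam_to_world"];r=T[:3,:3]@np.linalg.solve(c["mtx"],[u,v,1]);return T[:3,3]+r*(z-T[2,3])/r[2]
E
python3 - <<'E'
from h import *
for n in("top","scene"):
    c=dict(np.load(f"{n}0.npz"));P=cloud(c);ok=c["depth"]>0
    hsv=cv2.cvtColor(c["frame"],cv2.COLOR_RGB2HSV)
    def rep(name,m):
        m=m&ok;xy=P[m][:,:2].astype(np.float32)
        r=cv2.minAreaRect(xy*1000);print(n,name,m.sum(),np.round(xy.mean(0),4),"rect",np.round(r[0],1),np.round(r[1],1),round(r[2],1),"z",P[m][:,2].mean().round(4))
    near=lambda x,y,r:np.hypot(P[...,0]-x,P[...,1]-y)<r
    a=ray(c,*( (390,252) if n=="top" else (261,250)),.072);print("holder guess",a)
    g=near(a[0],a[1],.06)&(P[...,2]>.066)&(P[...,2]<.085);rep("holdertop",g)
    b=ray(c,*( (232,239) if n=="top" else (414,215)),.1);print("dome guess",b)
    rep("racktop",near(b[0],b[1],.14)&(abs(P[...,2]-.062)<.006))
    for nm,z0 in(("stakes",.082),):
        m=(near(b[0],b[1],.14)&(P[...,2]>z0)&(P[...,2]<.13)&ok).astype(np.uint8)
        k,l,st,ce=cv2.connectedComponentsWithStats(m)
        for i in range(1,k):
            if st[i,4]>30:
                q=P[l==i];print(" comp",st[i],ce[i].round(1),np.round((q.min(0)+q.max(0))/2,4),np.ptp(q,axis=0).round(3),"zmax",q[:,2].max().round(3),c["frame"][l==i].mean(0).round())
E
```

```text
holder guess [ 0.5328119  -0.15794235  0.072     ]
top holdertop 1087 [ 0.5335 -0.1566] rect [ 533.6 -156.8] [65.9 67.1] 27.4 z 0.071
dome guess [0.55896707 0.13728046 0.1       ]
top racktop 3362 [0.5609 0.1436] rect [561.7 141.8] [222.5  74.5] 79.3 z 0.0611
 comp [183 224  17  16 225] [191.2 231.5] [0.5752 0.2134 0.0984] [0.029 0.029 0.021] zmax 0.109 [195. 186. 168.]
 comp [221 229  20  20 305] [230.4 238.2] [0.5614 0.1413 0.0967] [0.035 0.035 0.024] zmax 0.109 [163. 153. 136.]
 comp [258 233  24  24 445] [269.5 244.8] [0.548  0.0687 0.0952] [0.043 0.043 0.019] zmax 0.105 [103.  89.  79.]
holder guess [ 0.53442497 -0.15566821  0.072     ]
scene holdertop 959 [ 0.5362 -0.1573] rect [ 534.4 -156.8] [69.1 68.5] 26.3 z 0.0718
dome guess [0.56493729 0.13771039 0.1       ]
scene racktop 2332 [0.5706 0.137 ] rect [561.3 142.3] [224.4  78.8] 78.8 z 0.0619
 comp [444 205  16  16 204] [451.6 212.4] [0.5758 0.2127 0.0963] [0.032 0.028 0.027] zmax 0.11 [175. 159. 136.]
 comp [405 208  20  17 267] [414.5 216.2] [0.5641 0.1403 0.0962] [0.034 0.034 0.023] zmax 0.108 [140. 126. 107.]
 comp [366 210  23  20 379] [376.9 219.6] [0.5484 0.0696 0.0944] [0.045 0.045 0.017] zmax 0.103 [83. 70. 61.]
```

play_rows([
  [[0.03,-0.036,0],[0,0,-0.12]],
  [[0.07,-0.084,0],[0,0,-0.28]],
  [[0.115,-0.138,0],[0,0,-0.45]],
  [[0.16,-0.192,0],[0,0,-0.62]],
  [[0.205,-0.246,0],[0,0,-0.79]],
  [[0.25,-0.3,0],[0,0,-0.96]],
  [[0.295,-0.354,-0.01],[0,0,-1.13]],
  [[0.335,-0.4,-0.02],[0,0,-1.29]],
  [[0.365,-0.438,-0.03],[0,0,-1.41]],
  [[0.381,-0.456,-0.035],[0,0,-1.464]],
], gripper=0.087)

```text
time_s: 1.35
position: [0.5632, 0.14, 0.2118]
tcp_rot: [[0.982, -0.0, 0.19], [-0.19, -0.0, 0.982], [-0.0, -1.0, -0.0]]
force: [-0.5, 0.8, 0.0]
opening: 0.999
```

play_rows([
  [[0,0,0],[0,0,0]],
  [[0,0,0],[0,0,0]],
  [[0,0,0],[0,0,0]],
])

```text
time_s: 1.72
position: [0.5608, 0.1433, 0.2126]
tcp_rot: [[0.983, -0.001, 0.184], [-0.184, 0.0, 0.983], [-0.001, -1.0, 0.0]]
force: [-0.8, 0.8, 0.6]
opening: 0.998
```

Run:
```python
from rig import *
import cv2,numpy as np
s=read_state();print({k:np.round(s[k],4).tolist() for k in("time_s","position","tcp_rot","joint_positions","force")})
c=capture("wrist");np.savez("w1.npz",**c,pos=s["position"],rot=s["tcp_rot"])
cv2.imwrite("pics/w1.png",c["frame"][...,::-1]);print(c["mtx"],c["hand_eye"])
```

```text
{'time_s': 1.725, 'position': [0.5608, 0.1433, 0.2126], 'tcp_rot': [[0.9829, -0.0009, 0.1841], [-0.1841, 0.0002, 0.9829], [-0.0009, -1.0, 0.0]], 'joint_positions': [3.2739, 29.1325, 90.8813, 0.0144, 60.0348, 13.8782], 'force': [-0.8201, 0.8215, 0.6044]}
[[371.64829954   0.         324.0741523 ]
 [  0.         371.64829954 242.22172512]
 [  0.           0.           1.        ]] [[ 9.99998708e-01  4.81762762e-04 -1.53355011e-03  7.20198136e-04]
 [ 1.60739577e-03 -2.92426250e-01  9.56286727e-01 -1.37640020e-01]
 [ 1.22530273e-05 -9.56287957e-01 -2.92426646e-01  7.91278623e-02]
 [ 0.00000000e+00  0.00000000e+00  0.00000000e+00  1.00000000e+00]]
```

View pics/w1.png

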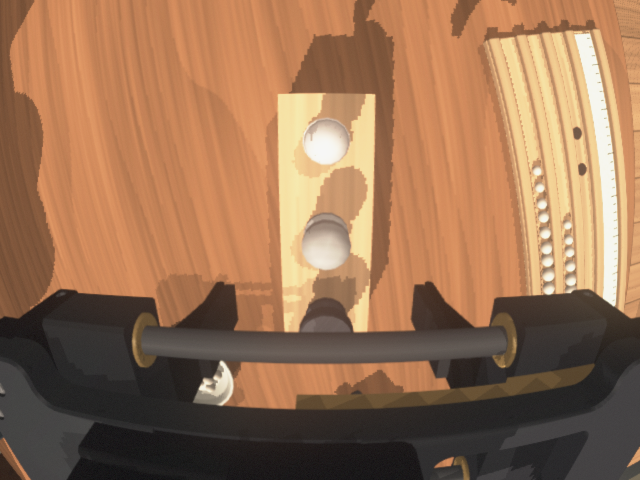

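The wrist view shows the dome stake at (326,243) midway between the fingers, the ball stake at (327,141), and the flat stake at (327,320) partly hidden.

```bash
cat >> h.py <<'E'
def wcloud(c):
    K=c["mtx"];d=c["depth"];v,u=np.mgrid[:480,:640]
    a=(u-K[0,2])/K[0,0];b=(v-K[1,2])/K[1,1];r=np.hypot(a,b);t=np.tan(r)/np.maximum(r,1e-9)
    p=np.stack([a*t*d,b*t*d,d],-1);H=c["hand_eye"]
    p=p@H[:3,:3].T+H[:3,3];return p@c["rot"].T+c["pos"]
E
python3 - <<'E'
from h import *
c=dict(np.load("w1.npz"));P=wcloud(c);ok=c["depth"]>0
m=ok&(np.hypot(P[...,0]-.5615,P[...,1]-.1413)<.03)
for z0 in(.085,.095,.1):
    q=P[m&(P[...,2]>z0)&(P[...,2]<.12)];print(len(q),((q.min(0)+q.max(0))/2).round(4),np.ptp(q,axis=0).round(4),q[q[:,2].argmax()].round(4))
m2=ok&(P[...,2]>.085)&(P[...,2]<.12)&(np.hypot(P[...,0]-.5755,P[...,1]-.2132)<.03);q=P[m2];print("ball",((q.min(0)+q.max(0))/2).round(4),q[q[:,2].argmax()].round(4))
E
```

```text
1967 [0.5619 0.1419 0.0971] [0.0351 0.0366 0.0227] [0.56   0.1416 0.1085]
1837 [0.5619 0.1419 0.1018] [0.0351 0.0366 0.0134] [0.56   0.1416 0.1085]
1513 [0.5618 0.1416 0.1042] [0.0323 0.0322 0.0085] [0.56   0.1416 0.1085]
ball [0.576  0.2144 0.1004] [0.576  0.2163 0.1095]
```

play_rows([
  [[0.001,-0.0015,-0.02],[0,0,0]],
  [[0.001,-0.0015,-0.045],[0,0,0]],
  [[0.001,-0.0015,-0.07],[0,0,0]],
  [[0.001,-0.0015,-0.09],[0,0,0]],
  [[0.001,-0.0015,-0.105],[0,0,0]],
  [[0.001,-0.0015,-0.114],[0,0,0]],
  [[0.001,-0.0015,-0.1185],[0,0,0]],
  [[0.001,-0.0015,-0.1185],[0,0,0]],
  [[0.001,-0.0015,-0.1185],[0,0,0]],
])

```text
time_s: 2.9
position: [0.5634, 0.1407, 0.0946]
tcp_rot: [[0.983, 0.001, 0.186], [-0.186, 0.0, 0.983], [0.001, -1.0, 0.0]]
force: [-0.2, -0.4, -0.3]
opening: 0.999
```

play_rows([
  [[0,0,0],[0,0,0]],
  [[0,0,0],[0,0,0]],
  [[0,0,0],[0,0,0]],
  [[0,0,0],[0,0,0]],
  [[0,0,0],[0,0,0]],
  [[0,0,0],[0,0,0]],
  [[0,0,0],[0,0,0]],
  [[0,0,0],[0,0,0]],
], gripper=0)

```text
time_s: 3.9
position: [0.5625, 0.1407, 0.094]
tcp_rot: [[0.983, -0.001, 0.186], [-0.186, 0.0, 0.983], [-0.001, -1.0, -0.0]]
force: [-0.9, -0.4, 1.1]
opening: 0.393
```

play_rows([
  [[0,0,0],[0,0,0]],
  [[0,0,0],[0,0,0]],
])

```text
time_s: 4.15
position: [0.5626, 0.1407, 0.094]
tcp_rot: [[0.983, -0.001, 0.186], [-0.186, 0.0, 0.983], [-0.001, -1.0, -0.0]]
force: [-1.6, -0.1, 1.0]
opening: 0.398
```

Run:
```python
from rig import *
import numpy as np
for i in range(3):
    s=read_state();print({k:np.round(s[k],4).tolist() for k in("time_s","position","opening","force","moment")})
```

```text
{'time_s': 4.15, 'position': [0.5626, 0.1407, 0.094], 'opening': 0.3981, 'force': [-1.5963, -0.0753, 0.9874], 'moment': [-0.0605, 0.423, 0.0639]}
{'time_s': 4.15, 'position': [0.5626, 0.1407, 0.094], 'opening': 0.3981, 'force': [-1.5963, -0.0753, 0.9874], 'moment': [-0.0605, 0.423, 0.0639]}
{'time_s': 4.15, 'position': [0.5626, 0.1407, 0.094], 'opening': 0.3981, 'force': [-1.5963, -0.0753, 0.9874], 'moment': [-0.0605, 0.423, 0.0639]}
```

play_rows([
  [[0,0,0.005],[0,0,0]],
  [[0,0,0.015],[0,0,0]],
  [[0,0,0.035],[0,0,0]],
  [[0,0,0.06],[0,0,0]],
  [[0,0,0.085],[0,0,0]],
  [[0,0,0.11],[0,0,0]],
  [[0,0,0.13],[0,0,0]],
  [[0,0,0.14],[0,0,0]],
  [[0,0,0.14],[0,0,0]],
  [[0,0,0.14],[0,0,0]],
])

```text
time_s: 5.4
position: [0.5623, 0.1406, 0.2332]
tcp_rot: [[0.983, -0.002, 0.186], [-0.186, -0.0, 0.983], [-0.002, -1.0, -0.0]]
force: [-1.0, 0.7, -4.2]
opening: 0.395
```

play_rows([
  [[0,0,0],[0,0,0]],
  [[0,0,0],[0,0,0]],
  [[0,0,0],[0,0,0]],
])

```text
time_s: 5.78
position: [0.5629, 0.1407, 0.2337]
tcp_rot: [[0.983, -0.001, 0.186], [-0.186, -0.0, 0.983], [-0.001, -1.0, -0.0]]
force: [-0.4, 0.5, -2.1]
opening: 0.395
```

Run:
```python
from rig import *
from h import *
s=read_state();print({k:np.round(s[k],4).tolist() for k in("time_s","position","opening","force","moment")})
c=capture("wrist");np.savez("w2.npz",**c,pos=s["position"],rot=s["tcp_rot"])
t=capture("scene");np.savez("s2.npz",**t)
K=t["mtx"];T=np.linalg.inv(t["cam_to_world"]);p=T@[*s["position"],1];p=K@p[:3];u,v=(p[:2]/p[2]).astype(int);print(u,v)
a=t["frame"][max(v-75,0):v+75,u-100:u+100];a=cv2.resize(a,None,fx=3.5,fy=3.5,interpolation=cv2.INTER_CUBIC)
cv2.imwrite("pics/s2.png",a[...,::-1])
```

```text
{'time_s': 5.775, 'position': [0.5629, 0.1407, 0.2337], 'opening': 0.3954, 'force': [-0.4359, 0.5345, -2.1367], 'moment': [-0.1297, 0.0738, -0.0161]}
425 155
```

View pics/s2.png

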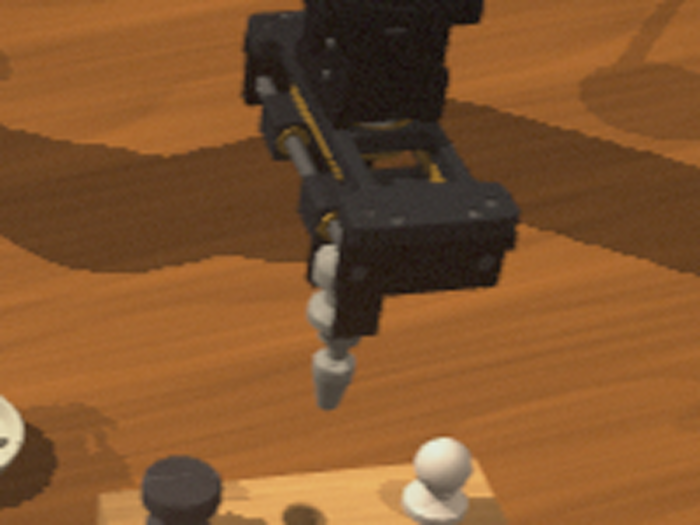

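play_rows([
  [[-0.002,-0.02,0],[0,0,0]],
  [[-0.005,-0.055,0],[0,0,0]],
  [[-0.009,-0.1,0],[0,0,0]],
  [[-0.0135,-0.145,0],[0,0,0]],
  [[-0.018,-0.19,0],[0,0,0]],
  [[-0.022,-0.235,0],[0,0,0]],
  [[-0.0255,-0.27,0],[0,0,0]],
  [[-0.027,-0.29,0],[0,0,0]],
  [[-0.028,-0.298,0],[0,0,0]],
  [[-0.028,-0.298,0],[0,0,0]],
])

```text
time_s: 7.12
position: [0.5348, -0.157, 0.234]
tcp_rot: [[0.982, -0.0, 0.186], [-0.186, 0.001, 0.982], [-0.0, -1.0, 0.001]]
force: [-0.6, 0.1, -3.7]
opening: 0.398
```

play_rows([
  [[0,0,-0.01],[0,0,0]],
  [[0,0,-0.03],[0,0,0]],
  [[0,0,-0.045],[0,0,0]],
  [[0,0,-0.05],[0,0,0]],
  [[0,0,-0.05],[0,0,0]],
  [[0,0,-0.05],[0,0,0]],
  [[0,0,-0.05],[0,0,0]],
])

```text
time_s: 8.0
position: [0.5353, -0.1575, 0.1847]
tcp_rot: [[0.983, 0.001, 0.186], [-0.186, -0.001, 0.983], [0.001, -1.0, -0.0]]
force: [0.3, -0.3, -3.3]
opening: 0.393
```

```bash
cat > avg.py <<'E'
from rig import *
from h import *
def avg(n):
    F=[];X=[]
    for i in range(n):
        s=read_state();F.append([*s["force"],*s["moment"]]);X.append(s["position"]);capture("top")
    print("t",s["time_s"],"F",np.mean(F,0).round(3),"sd",np.std(F,0).round(2),"pos",np.mean(X,0).round(4),np.std(X,0).round(4))
E
python3 - <<'E'
from avg import *
s=read_state();c=capture("scene");np.savez("s3.npz",**c)
w=capture("wrist");np.savez("w3.npz",**w,pos=s["position"],rot=s["tcp_rot"])
avg(6)
P=cloud(c);ok=c["depth"]>0
x,y,z=s["position"]
near=ok&(np.hypot(P[...,0]-x,P[...,1]-y)<.03)
for a in np.arange(.096,.165,.006):
    q=P[near&(P[...,2]>a)&(P[...,2]<a+.006)]
    if len(q)>3:print(a.round(3),len(q),((q.min(0)+q.max(0))/2).round(4),np.ptp(q,axis=0).round(4))
a=np.hstack([c["frame"][165:290,175:345]]);a=cv2.resize(a,None,fx=2.8,fy=2.8,interpolation=cv2.INTER_CUBIC)
b=cv2.resize(w["frame"],(466,350));a=cv2.resize(a,(466,343));cv2.imwrite("pics/m3.png",np.vstack([a,b])[:600,:,::-1])
E
```

```text
t 8.35 F [ 0.131 -0.178 -3.492 -0.096  0.059  0.004] sd [0.39 0.33 0.53 0.01 0.02 0.02] pos [ 0.5351 -0.1574  0.1843] [0.0001 0.0001 0.0001]
0.096 11 [ 0.5398 -0.1573  0.0999] [0.0022 0.0094 0.0043]
0.102 11 [ 0.5392 -0.1566  0.1052] [0.0071 0.0122 0.004 ]
0.108 15 [ 0.5406 -0.1573  0.1111] [0.0071 0.0139 0.0056]
0.114 21 [ 0.5412 -0.1574  0.1172] [0.0104 0.0188 0.0055]
0.12 35 [ 0.5382 -0.1567  0.123 ] [0.0171 0.0197 0.0059]
0.126 54 [ 0.5367 -0.1569  0.129 ] [0.021  0.0207 0.0057]
0.132 10 [ 0.5396 -0.1561  0.1347] [0.006  0.0093 0.004 ]
0.138 10 [ 0.5431 -0.1582  0.1416] [0.006  0.0152 0.004 ]
0.144 9 [ 0.5445 -0.1565  0.1454] [0.0041 0.0159 0.0027]
0.15 11 [ 0.5437 -0.157   0.154 ] [0.0171 0.0341 0.003 ]
0.156 27 [ 0.5487 -0.1572  0.1591] [0.0231 0.034  0.0055]
0.162 38 [ 0.5522 -0.1632  0.1649] [0.0214 0.0206 0.0058]
```

View pics/m3.png

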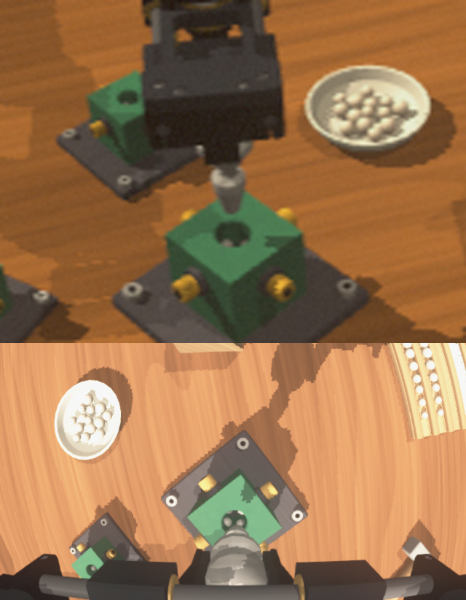

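The crop shows the shank hanging upright straight over the big holder's bore, at (232,232) in the scene part and (234,517) in the wrist part. I'll lower the foot into the mouth.

play_rows([
  [[-0.0003,0,-0.005],[0,0,0]],
  [[-0.0003,0,-0.013],[0,0,0]],
  [[-0.0003,0,-0.02],[0,0,0]],
  [[-0.0003,0,-0.025],[0,0,0]],
  [[-0.0003,0,-0.029],[0,0,0]],
  [[-0.0003,0,-0.033],[0,0,0]],
  [[-0.0003,0,-0.037],[0,0,0]],
  [[-0.0003,0,-0.04],[0,0,0]],
  [[-0.0003,0,-0.042],[0,0,0]],
  [[-0.0003,0,-0.042],[0,0,0]],
])

```text
time_s: 9.65
position: [0.5346, -0.1573, 0.142]
tcp_rot: [[0.983, -0.0, 0.186], [-0.186, 0.0, 0.983], [-0.0, -1.0, 0.0]]
force: [0.9, -0.8, -4.1]
opening: 0.397
```

```bash
python3 -c "
from avg import *
avg(5)"
```

```text
t 9.85 F [-0.263 -0.226 -3.959 -0.085  0.101 -0.021] sd [0.78 0.4  0.35 0.01 0.02 0.02] pos [ 0.5347 -0.1573  0.1421] [0.0001 0.     0.0001]
```

play_rows([
  [[0,0,-0.002],[0,0,0]],
  [[0,0,-0.004],[0,0,0]],
  [[0,0,-0.006],[0,0,0]],
  [[0,0,-0.008],[0,0,0]],
  [[0,0,-0.01],[0,0,0]],
  [[0,0,-0.012],[0,0,0]],
  [[0,0,-0.014],[0,0,0]],
  [[0,0,-0.016],[0,0,0]],
  [[0,0,-0.018],[0,0,0]],
  [[0,0,-0.018],[0,0,0]],
])

```text
time_s: 11.15
position: [0.5348, -0.1574, 0.1238]
tcp_rot: [[0.983, 0.0, 0.186], [-0.186, -0.0, 0.983], [0.0, -1.0, -0.0]]
force: [-1.0, -0.2, 0.7]
opening: 0.396
```

```bash
python3 -c "
from avg import *
avg(5)"
```

```text
t 11.35 F [-0.371 -0.126 -0.025 -0.168  0.119 -0.003] sd [0.56 0.44 0.53 0.02 0.03 0.03] pos [ 0.5348 -0.1574  0.1238] [0. 0. 0.]
```

play_rows([
  [[0,0,-0.0015],[0,0,0]],
  [[0,0,-0.003],[0,0,0]],
  [[0,0,-0.0045],[0,0,0]],
  [[0,0,-0.006],[0,0,0]],
  [[0,0,-0.0075],[0,0,0]],
  [[0,0,-0.009],[0,0,0]],
  [[0,0,-0.0105],[0,0,0]],
  [[0,0,-0.012],[0,0,0]],
  [[0,0,-0.012],[0,0,0]],
])

```text
time_s: 12.52
position: [0.5346, -0.1572, 0.1112]
tcp_rot: [[0.983, -0.0, 0.186], [-0.186, 0.0, 0.983], [-0.0, -1.0, 0.0]]
force: [0.7, -0.8, -4.7]
opening: 0.4
```

```bash
python3 -c "
from avg import *
avg(5)"
```

```text
t 12.725 F [ 1.701 -0.377 -6.361 -0.195 -0.248 -0.017] sd [0.57 0.48 1.07 0.03 0.04 0.02] pos [ 0.5346 -0.1571  0.1111] [0. 0. 0.]
```

play_rows([
  [[0,0,-0.001],[0,0,0]],
  [[0,0,-0.002],[0,0,0]],
  [[0,0,-0.003],[0,0,0]],
  [[0,0,-0.004],[0,0,0]],
  [[0,0,-0.005],[0,0,0]],
  [[0,0,-0.006],[0,0,0]],
  [[0,0,-0.006],[0,0,0]],
])

```text
time_s: 13.65
position: [0.5338, -0.1569, 0.1052]
tcp_rot: [[0.983, -0.002, 0.186], [-0.186, 0.001, 0.983], [-0.002, -1.0, 0.001]]
force: [-0.5, 0.3, -15.2]
opening: 0.392
```

```bash
python3 -c "
from avg import *
avg(5)"
```

```text
t 13.85 F [ 1.6700e-01 -1.1900e-01 -1.6899e+01 -1.8500e-01  6.9000e-02 -1.0000e-03] sd [0.76 0.24 1.03 0.02 0.02 0.03] pos [ 0.5338 -0.1569  0.1052] [0. 0. 0.]
```

play_rows([
  [[0,0,-0.0003],[0,0,0]],
  [[0,0,-0.0006],[0,0,0]],
  [[0,0,-0.0009],[0,0,0]],
  [[0,0,-0.0009],[0,0,0]],
  [[0,0,-0.0009],[0,0,0]],
])

```text
time_s: 14.52
position: [0.5344, -0.1572, 0.1052]
tcp_rot: [[0.983, -0.001, 0.186], [-0.186, 0.0, 0.983], [-0.001, -1.0, 0.0]]
force: [-1.9, 0.1, -14.6]
opening: 0.394
```

```bash
python3 -c "
from avg import *
avg(5)"
```

```text
t 14.725 F [-1.9430e+00  2.6800e-01 -1.4227e+01 -3.8000e-02  5.6800e-01  1.0000e-03] sd [0.51 0.27 0.46 0.02 0.03 0.03] pos [ 0.5345 -0.1572  0.1052] [0. 0. 0.]
```

play_rows([
  [[0,0,-0.0005],[0,0,0]],
  [[0,0,-0.001],[0,0,0]],
  [[0,0,-0.0015],[0,0,0]],
  [[0,0,-0.0015],[0,0,0]],
  [[0,0,-0.0015],[0,0,0]],
])

```text
time_s: 15.4
position: [0.535, -0.1576, 0.1042]
tcp_rot: [[0.983, 0.001, 0.186], [-0.186, -0.001, 0.983], [0.001, -1.0, -0.0]]
force: [-2.7, -0.3, -4.6]
opening: 0.392
```

```bash
python3 -c "
from avg import *
avg(4)"
```

```text
t 15.55 F [-2.925  0.263 -4.057 -0.074  0.713 -0.014] sd [0.19 0.37 0.39 0.03 0.02 0.03] pos [ 0.535  -0.1575  0.1041] [0. 0. 0.]
```

play_rows([
  [[-0.0003,0,-0.0005],[0,0,0]],
  [[-0.0006,0,-0.001],[0,0,0]],
  [[-0.0006,0,-0.0015],[0,0,0]],
  [[-0.0006,0,-0.0015],[0,0,0]],
  [[-0.0006,0,-0.0015],[0,0,0]],
])

```text
time_s: 16.23
position: [0.535, -0.1576, 0.1039]
tcp_rot: [[0.983, 0.003, 0.186], [-0.186, -0.001, 0.983], [0.003, -1.0, -0.001]]
force: [-4.0, 1.3, 8.9]
opening: 0.394
```

```bash
python3 -c "
from avg import *
avg(4)"
```

```text
t 16.375 F [-3.808  0.821  8.421  0.1    0.929  0.024] sd [0.26 0.46 0.54 0.02 0.01 0.02] pos [ 0.535  -0.1576  0.1039] [0. 0. 0.]
```

play_rows([
  [[0,0,0.00015],[0,0,0]],
  [[0,0,0.0003],[0,0,0]],
  [[0,0,0.00045],[0,0,0]],
  [[0,0,0.0006],[0,0,0]],
  [[0,0,0.00075],[0,0,0]],
  [[0,0,0.0009],[0,0,0]],
  [[0,0,0.00105],[0,0,0]],
  [[0,0,0.0012],[0,0,0]],
  [[0,0,0.00135],[0,0,0]],
  [[0,0,0.0015],[0,0,0]],
])

```text
time_s: 17.68
position: [0.5349, -0.1577, 0.104]
tcp_rot: [[0.983, 0.002, 0.186], [-0.186, -0.001, 0.983], [0.002, -1.0, -0.0]]
force: [-0.5, -0.2, 3.8]
opening: 0.395
```

play_rows([
  [[0,0,0.00015],[0,0,0]],
  [[0,0,0.0003],[0,0,0]],
  [[0,0,0.00045],[0,0,0]],
  [[0,0,0.0006],[0,0,0]],
  [[0,0,0.00075],[0,0,0]],
  [[0,0,0.0009],[0,0,0]],
  [[0,0,0.00105],[0,0,0]],
  [[0,0,0.0012],[0,0,0]],
])

```text
time_s: 18.68
position: [0.5335, -0.157, 0.1042]
tcp_rot: [[0.983, -0.001, 0.186], [-0.186, 0.001, 0.983], [-0.001, -1.0, 0.001]]
force: [0.8, -0.7, -7.6]
opening: 0.397
```

```bash
python3 -c "
from avg import *
avg(4)"
```

```text
t 18.825 F [ 1.075 -0.605 -7.399 -0.227 -0.138 -0.017] sd [0.23 0.38 0.49 0.03 0.02 0.02] pos [ 0.5335 -0.1569  0.1042] [0. 0. 0.]
```

play_rows([
  [[0.0001,0,0.0001],[0,0,0]],
  [[0.0002,0,0.0002],[0,0,0]],
  [[0.0003,0,0.0003],[0,0,0]],
  [[0.0004,0,0.0004],[0,0,0]],
  [[0.0004,0,0.0005],[0,0,0]],
  [[0.0004,0,0.0006],[0,0,0]],
  [[0.0004,0,0.0007],[0,0,0]],
  [[0.0004,0,0.0008],[0,0,0]],
])

```text
time_s: 19.88
position: [0.5339, -0.157, 0.1051]
tcp_rot: [[0.983, -0.001, 0.186], [-0.186, 0.001, 0.983], [-0.001, -1.0, 0.0]]
force: [-0.1, -0.4, -17.5]
opening: 0.398
```

```bash
python3 -c "
from avg import *
avg(3)"
```

```text
t 19.975 F [ -0.299  -0.382 -17.334  -0.139   0.173  -0.021] sd [0.16 0.52 0.12 0.01 0.04 0.01] pos [ 0.5339 -0.157   0.1052] [0. 0. 0.]
```

play_rows([
  [[0,0,5e-05],[0,0,0]],
  [[0,0,0.0001],[0,0,0]],
  [[0,0,0.0001],[0,0,0]],
  [[0,0,0.0001],[0,0,0]],
])

```text
time_s: 20.52
position: [0.5341, -0.1571, 0.1055]
tcp_rot: [[0.983, -0.001, 0.186], [-0.186, 0.0, 0.983], [-0.001, -1.0, 0.0]]
force: [-1.2, -0.1, -20.7]
opening: 0.394
```

```bash
python3 -c "
from avg import *
avg(6)"
```

```text
t 20.775 F [-1.1370e+00 -1.6100e-01 -2.1068e+01 -1.0500e-01  2.7700e-01 -2.1000e-02] sd [0.22 0.41 0.35 0.03 0.02 0.03] pos [ 0.5341 -0.1571  0.1055] [0. 0. 0.]
```

play_rows([
  [[0,0,-0.0001],[0,0,0]],
  [[0,0,-0.0002],[0,0,0]],
  [[0,0,-0.0002],[0,0,0]],
])

```text
time_s: 21.2
position: [0.5343, -0.1572, 0.1056]
tcp_rot: [[0.983, -0.0, 0.186], [-0.186, 0.0, 0.983], [-0.0, -1.0, 0.0]]
force: [-1.9, -0.4, -20.4]
opening: 0.394
```

```bash
python3 -c "
from avg import *
avg(5)"
```

```text
t 21.4 F [ -1.858   0.172 -19.924  -0.086   0.447  -0.02 ] sd [0.29 0.53 0.32 0.03 0.04 0.03] pos [ 0.5343 -0.1572  0.1056] [0. 0. 0.]
```

play_rows([
  [[0,0,-0.0001],[0,0,0]],
  [[0,0,-0.00015],[0,0,0]],
  [[0,0,-0.00015],[0,0,0]],
  [[0,0,-0.00015],[0,0,0]],
  [[0,0,-0.00015],[0,0,0]],
])

```text
time_s: 22.08
position: [0.5345, -0.1573, 0.1055]
tcp_rot: [[0.983, 0.0, 0.186], [-0.186, -0.0, 0.983], [0.0, -1.0, -0.0]]
force: [-2.5, 0.8, -18.6]
opening: 0.395
```

play_rows([
  [[0,0,0],[0,0,0]],
  [[0,0,0],[0,0,0]],
  [[0,0,0],[0,0,0]],
  [[0,0,0],[0,0,0]],
  [[0,0,0],[0,0,0]],
  [[0,0,0],[0,0,0]],
  [[0,0,0],[0,0,0]],
])

```text
time_s: 22.95
position: [0.5346, -0.1573, 0.1055]
tcp_rot: [[0.983, 0.0, 0.186], [-0.186, -0.0, 0.983], [0.0, -1.0, -0.0]]
force: [-1.8, 0.7, -16.4]
opening: 0.395
```

```bash
python3 -c "
from avg import *
avg(6)"
```

```text
t 23.2 F [ -2.422   0.437 -15.934   0.019   0.612  -0.017] sd [0.7  0.32 0.49 0.02 0.02 0.02] pos [ 0.5345 -0.1573  0.1055] [0. 0. 0.]
```

play_rows([
  [[0,0,5e-05],[0,0,0]],
  [[0,0,0.0001],[0,0,0]],
  [[0,0,0.00015],[0,0,0]],
  [[0,0,0.00015],[0,0,0]],
  [[0,0,0.00015],[0,0,0]],
])

```text
time_s: 23.88
position: [0.5345, -0.1573, 0.1055]
tcp_rot: [[0.983, 0.0, 0.186], [-0.186, -0.0, 0.983], [0.0, -1.0, -0.0]]
force: [-2.1, 0.5, -15.9]
opening: 0.395
```

```bash
python3 -c "
from avg import *
avg(4)"
```

```text
t 24.025 F [-2.4070e+00  3.4000e-01 -1.6864e+01 -5.4000e-02  5.3800e-01  8.0000e-03] sd [0.24 0.65 0.68 0.02 0.03 0.03] pos [ 0.5345 -0.1573  0.1055] [0. 0. 0.]
```

play_rows([
  [[0,0,5e-05],[0,0,0]],
  [[0,0,0.0001],[0,0,0]],
  [[0,0,0.0001],[0,0,0]],
  [[0,0,0.0001],[0,0,0]],
])

```text
time_s: 24.58
position: [0.5345, -0.1573, 0.1056]
tcp_rot: [[0.983, -0.0, 0.186], [-0.186, 0.0, 0.983], [-0.0, -1.0, 0.0]]
force: [-1.8, -0.1, -17.8]
opening: 0.394
```

```bash
python3 -c "
from avg import *
avg(5);avg(5)"
```

```text
t 24.775 F [-1.6930e+00  1.0700e-01 -1.8481e+01 -8.5000e-02  4.0800e-01 -6.0000e-03] sd [0.26 0.58 0.45 0.02 0.04 0.03] pos [ 0.5345 -0.1573  0.1056] [0. 0. 0.]
t 25.025 F [-1.3800e+00  5.1400e-01 -1.8969e+01 -1.0600e-01  4.4200e-01 -1.1000e-02] sd [0.43 0.22 0.27 0.02 0.02 0.02] pos [ 0.5344 -0.1573  0.1056] [0. 0. 0.]
```

play_rows([
  [[0,0,0],[0,0,0]],
  [[0,0,0],[0,0,0]],
  [[0,0,0],[0,0,0]],
  [[0,0,0],[0,0,0]],
])

```text
time_s: 25.58
position: [0.5344, -0.1573, 0.1056]
tcp_rot: [[0.983, -0.0, 0.186], [-0.186, 0.0, 0.983], [-0.0, -1.0, 0.0]]
force: [-1.7, 0.0, -19.4]
opening: 0.391
```

play_rows([
  [[0,0,0],[0,0,0]],
  [[0,0,0],[0,0,0]],
  [[0,0,0],[0,0,0]],
  [[0,0,0],[0,0,0]],
  [[0,0,0],[0,0,0]],
])

```text
time_s: 26.2
position: [0.5344, -0.1573, 0.1056]
tcp_rot: [[0.983, -0.0, 0.186], [-0.186, 0.0, 0.983], [-0.0, -1.0, 0.0]]
force: [-1.5, 0.3, -20.4]
opening: 0.389
```

play_rows([
  [[0,0,-0.0002],[0,0,0]],
  [[0,0,-0.0004],[0,0,0]],
  [[0,0,-0.0006],[0,0,0]],
  [[0,0,-0.0008],[0,0,0]],
  [[0,0,-0.001],[0,0,0]],
  [[0,0,-0.0012],[0,0,0]],
  [[0,0,-0.0014],[0,0,0]],
  [[0,0,-0.0016],[0,0,0]],
  [[0,0,-0.0018],[0,0,0]],
  [[0,0,-0.002],[0,0,0]],
])

```text
time_s: 27.45
position: [0.535, -0.1576, 0.1042]
tcp_rot: [[0.983, 0.001, 0.186], [-0.186, -0.001, 0.983], [0.001, -1.0, -0.0]]
force: [-2.6, -0.9, -4.3]
opening: 0.398
```

```bash
python3 -c "
from avg import *
avg(4)"
```

```text
t 27.6 F [-2.195 -0.421 -4.745 -0.063  0.559 -0.009] sd [0.29 0.35 0.39 0.03 0.02 0.03] pos [ 0.535  -0.1576  0.1041] [0. 0. 0.]
```

play_rows([
  [[0,0,-0.0003],[0,0,0]],
  [[0,0,-0.0006],[0,0,0]],
  [[0,0,-0.0008],[0,0,0]],
  [[0,0,-0.0008],[0,0,0]],
  [[0,0,-0.0008],[0,0,0]],
])

```text
time_s: 28.28
position: [0.535, -0.1576, 0.1039]
tcp_rot: [[0.983, 0.002, 0.186], [-0.186, -0.001, 0.983], [0.002, -1.0, -0.001]]
force: [-3.8, 0.1, 6.6]
opening: 0.391
```

play_rows([
  [[0,0,0],[0,0,0]],
  [[0,0,0],[0,0,0]],
  [[0,0,0],[0,0,0]],
  [[0,0,0],[0,0,0]],
  [[0,0,0],[0,0,0]],
  [[0,0,0],[0,0,0]],
  [[0,0,0],[0,0,0]],
], gripper=0.087)

```text
time_s: 29.15
position: [0.5345, -0.1573, 0.1028]
tcp_rot: [[0.983, -0.0, 0.186], [-0.186, -0.0, 0.983], [-0.0, -1.0, -0.0]]
force: [0.7, 0.0, 0.6]
opening: 0.993
```

Released; force is back near zero. I'll rise clear and step aside to inspect.

play_rows([
  [[0,0,0.01],[0,0,0]],
  [[0,0,0.03],[0,0,0]],
  [[0,0,0.06],[0,0,0]],
  [[0,0,0.09],[0,0,0]],
  [[0,0,0.12],[0,0,0]],
  [[0,-0.03,0.14],[0,0,0]],
  [[0,-0.08,0.15],[0,0,0]],
  [[0,-0.13,0.15],[0,0,0]],
  [[0,-0.16,0.15],[0,0,0]],
  [[0,-0.16,0.15],[0,0,0]],
])

```text
time_s: 30.4
position: [0.5342, -0.3197, 0.2534]
tcp_rot: [[0.982, 0.001, 0.189], [-0.189, -0.001, 0.982], [0.001, -1.0, -0.001]]
force: [0.1, 0.1, -0.2]
opening: 1.002
```

Run:
```python
from avg import *
avg(2)
c=capture("scene");t=capture("top");P=cloud(t);Q=cloud(c)
for n,P,d in(("top",P,t["depth"]),("scene",Q,c["depth"])):
    m=(d>0)&(np.hypot(P[...,0]-.534,P[...,1]+.157)<.025)&(P[...,2]>.092)&(P[...,2]<.14);q=P[m]
    print(n,((q.min(0)+q.max(0))/2).round(4),np.ptp(q,axis=0).round(4),"zmax",np.percentile(q[:,2],[90,99,100]).round(4),"expected .117")
a=cv2.resize(c["frame"][160:330,150:490],None,fx=2.2,fy=2.2,interpolation=cv2.INTER_CUBIC);cv2.imwrite("pics/f.png",a[...,::-1])
```

```text
t 30.45 F [ 0.363  0.803 -0.395 -0.072  0.082 -0.011] sd [0.25 0.66 0.21 0.02 0.   0.  ] pos [ 0.5342 -0.3187  0.2532] [0.0001 0.001  0.0001]
top [ 0.5344 -0.1563  0.1056] [0.035  0.0347 0.0243] zmax [0.1155 0.1174 0.1177] expected .117
scene [ 0.5365 -0.1569  0.1069] [0.0337 0.035  0.0238] zmax [0.1162 0.1182 0.1188] expected .117
```

View pics/f.png

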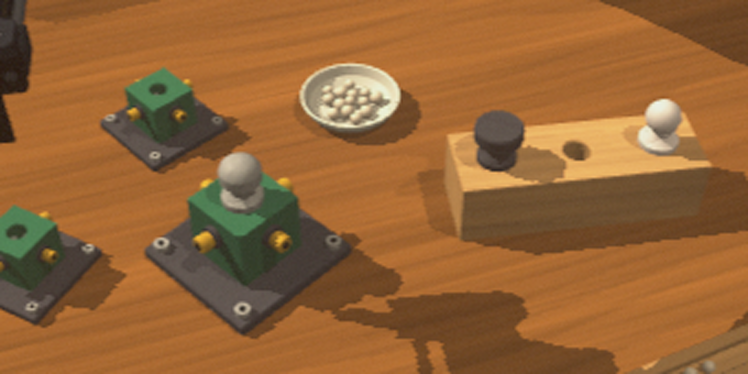

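The stake stands upright with its collar flat on the holder (240,185). The rack's middle hole is empty at (577,150), and the bystanders are where they were.

```bash
python3 -c "
from rig import *
print(hand_in())"
```

```text
the job is handed in; nothing more can be done
None
```

The dome stake is seated in the largest green holder, the pull test held, and the job is handed in at about 30 s of the 70 s allowed. The interface gave no verdict.

- **Seating:** I lowered the stake slowly past the plungers. They drew it down with about 13 N, and I then pressed about 12 N beyond its weight on to the collar with no further travel.
- **Pull test:** I raised the pull slowly, with the stake's own weight reading about 3.5 N.
  - The average peaked at about 17.5 N beyond the weight, still under 20 N.
  - After easing back it drifted down to about 12 N, so I raised it again and held it for about 1.5 s. It read about 15 N as that hold began and crept up to about 17 N by the end.
  - The stake rose about 1.5 mm and did not come out.
- **Release:** I eased it home, pressed lightly and let go.
- **Last checks:** The dome top measured 117 to 119 mm above the bench, against 117 expected. The stake's centre was within 1 mm of the bore in the top view. The scene view put it about 2.5 mm off in x, the same bias that camera showed for this stake in the rack. The force on the tool was near zero, and the last picture shows the dish and the other two stakes as they were. The hammer was outside that picture, and the arm stayed well away from it.

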